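Seat a collet chuck in the spindle taper over its drive dogs

TASK

Take the collet chuck with the hexagonal body out of the tool rack and seat it, tapered shank down, in the spindle of the bench fixture. Its two flange slots must go over the spindle's two drive dogs, whose angle you have to find by feel or by eye, so that the flange ends down flat on the spindle nose. Lower it gently and do not ram it, let go of it, and leave the pointed centre in its rack pocket and the other things where they are.

Things in the scene. Friction and masses are not known exactly. Their poses are not given: they have to be found in the camera images.
- chuck: Bare steel collet chuck, about 0.6 kg, 144 mm long: the tool with the hexagonal body. Hangs upright in one of the two rack pockets. Origin on its axis in the flange's underside, z up to the jaws. Below: shank tapering from 44 mm diameter to 27 mm at 58 mm down, then a 16 mm stud to 72 mm down. Above: flange 72 mm diameter, 14 mm thick; hexagon from 16 to 52 mm; dark nose to 72 mm.
- hexagon (a point): Point on the chuck's axis at a good gripping height, 38 mm above chuck, axes as chuck. The hexagon is 44 mm across flats; its three pairs of flats face the directions at 30, 90 and 150 degrees from the chuck's +x about z (and opposite), so one pair faces +y and -y.
- slot (a point): Middle of the slot in the +x side of the chuck's flange, 29.5 mm from the axis and 7 mm above chuck; axes as chuck. The slot is 17 mm wide, open at the rim, its bottom 23 mm from the axis, cut through the flange's whole thickness; a like one is on the -x side. At the start the line of the slots lies within 0.5 rad of the rack's x axis. Either slot fits either dog.
- centre: Pointed centre of bare steel with the same shank, a plain 72 mm flange without slots, and a 44 mm round body that ends in a point 67 mm above the flange's underside. Origin on its axis in the underside of the flange, z up. It hangs in the other rack pocket and stays there.
- rack: Fixed aluminium tool rack, 100 mm (x) by 294 mm (y) over its feet, 90 mm high. Origin at the centre of its underside, z up. Its top plate has two 50 mm holes, at y = +65 and -65 mm, in which the tools hang by their flanges, undersides at 90 mm.
- fixture: Fixed bench fixture: 130 x 130 x 12 mm dark base plate, round grey housing 104 mm in diameter, in it an upright steel spindle with a taper bore and its nose, 80 mm in diameter, on top. Origin at the centre of its underside, z up; a black brake knob on its -x side reaches 75 mm out. The spindle is braked and does not turn in ordinary handling.
- nose (a point): Centre of the flat spindle nose face, on the spindle's axis, 90 mm above the worktop, axes as fixture (it does not turn with the spindle). The taper bore opens upward, 45 mm wide at the face, 62 mm long, open below. The seated chuck has its origin here, upright, with about 0.5 mm of side play.
- dog_top (a point): Point on the spindle axis at the height of the tops of the two drive dogs, 8 mm above the nose face; axes as fixture. The dogs stand on opposite sides, 25 to 39 mm from the axis, 13 mm wide. The line through them lies within 0.5 rad either way of this point's x axis; the angle is not reported. Slots over 0.05 rad off: the flange rests on the dogs, 8 mm high, and drops when turned to them.
- screwdriver: Flat screwdriver with a red handle, 189 mm long, lying near the front edge. Bystander; origin at the centre of its underside.
- bearing: Steel ball bearing, 52 mm diameter and 15 mm high, lying near the front edge. Bystander; origin at the centre of its underside.
- valve_block: Small cast valve block, 40 x 72 x 44 mm, behind the work. Bystander; origin at the centre of its underside.

How it is judged (in metres and radians):
At the end, for the whole second after the job is handed in: The chuck stands shank down in the spindle, released and at rest: the underside of its flange within 3 mm of the nose face in height (slots over the dogs), its axis within 3 mm of the spindle's and upright within 0.05 rad; the pointed centre is in its rack pocket, within 15 mm of where it was (horizontal distance between chuck and nose below 0.003 m and z of chuck in the frame of nose between -0.003 and 0.003 m and angle between chuck's own z axis and vertical below 0.05 rad and linear speed of chuck below 0.02 m/s and horizontal distance between centre and rack below 0.075 m and distance of centre from where it was at the start of the episode below 0.015 m); the robot touches nothing.
It fails at once if the chuck is rammed or dropped: more than 80 N between chuck and fixture (contact force between chuck and fixture above 80 N).
It fails at once if the pointed centre is moved more than 30 mm (distance of centre from where it was at the start of the episode above 0.03 m).
It fails at once if the screwdriver is moved more than 30 mm (distance of screwdriver from where it was at the start of the episode above 0.03 m).
It fails at once if the bearing is moved more than 30 mm (distance of bearing from where it was at the start of the episode above 0.03 m).
It fails at once if the valve block is moved more than 30 mm (distance of valve_block from where it was at the start of the episode above 0.03 m).
It also fails if it takes over 56 s, if anything falls off the work surface, if the arm or the gripper's body presses on something with over 40 N, if the wrist force passes 120 N, or if a joint passes its speed limit or range.

ROBOT

A 6-joint arm with a two-finger parallel gripper is mounted at the origin on a cart in front of the work surface, level with it; the furniture and walls round the work are solid. World frame = base frame: x ahead of the robot, y to its left, z up, the work surface at z = 0. Lengths are in mm, angles in rad, forces in N, time in s.
With the tool pointing down it reaches from about 300 to 775 mm from the base axis. Payload 14.6 kg.
Tool frame: the origin (TCP) lies midway between the tips of the shut fingers; the grasp point (between the pads) lies 19 mm behind it (manip.hold_point_z is the distance from the TCP to the grasp point, in mm); z points along the fingers, y is the direction in which the jaws open and shut (so a half turn about z gives the same grasp; the last joint's range is limited). The gripper opens to 85 mm and grips with 20 to 120 N. Pads are 22 mm wide; open, the fingers measure 114 mm over their backs; the gripper's body (76 mm by 85 mm) begins 54 mm behind the grasp point. The pads swing forward as they close: fully open they stand 13 mm farther back than shut.
Start: joints at [1.084, 0.3, 1.521, -0, 1.321, -0.067], TCP at [224.164, 502.235, 231.281] pointing down, gripper open.
Joint ranges: [-3.03, 3.03], [-0.79, 2.21], [0.23, 2.52], [-1.04, 4.18], [0, 3.07], [-2.55, 2.55]. Speed limits (rad/s): [2.22, 2.22, 2.57, 3.14, 3.14, 3.14].

INTERFACE

Orientations are given as a rotation vector (axis times angle).
In Python, from workcell import sensors, viewer, workorder, manip gives the robot as it stands.
- The arm moves only by the tool apply_moves, never from a script. Its argument "motion" is one flat list of numbers, 7 for each row, row after row: the turn, a rotation vector about the tool's x, y, z in degrees, then the shift along the tool's x, y, z in m, then the gripper's target within -1 to 1 (fully open at 1, half-way at 0, shut at -1). In form: [rx, ry, rz, tx, ty, tz, hand, rx, ry, rz, tx, ty, tz, hand, ...]. A call has 1 to 5 rows; each row is the pose to reach, as a shift and turn from the pose measured when the call began, along the tool's axes at that moment; what a row does not reach only later rows make up. A row lasts 1/8 s, in which the tool goes at most 62.5 mm and 10.7 degrees, less where a joint would pass 70% of its speed; a pose out of reach is approached as far as the arm can. A call with a gripper value outside its range is refused whole. The fingers move at their own pace and stop on an object; the grip force is fixed at half the most. Time passes only in rows, so rows that repeat a pose let the fingers close. It gives the time, the measured TCP pose, the force and the opening at its end, in the units of the state.
- sensors.read_state(): the state, without advancing time (a new reading comes with each control period).
- viewer.grab_frame(name): name is "scene" or "top"; returns the picture (384x512x3 uint8, red, green, blue); there is no depth.
- viewer.calibration(name): a dict with "vfov" (degrees; the focal length in pixels is half the picture's height over the tangent of half this angle, whatever the lens; pixels are square), "cx", "cy" (the principal point, pixels), "k1" (the pictures are not rectified: a ray, as slopes to the right and down, at radius r is drawn at 1 + k1 r^2 times it, then the intrinsics apply), "eye" and "orientation" of the camera in the world. Camera axes: x right, y down, z forward; pixel columns grow to the right and rows downward; lengths in mm; the calibration is good to about 2 mm. A picture is of the moment at which its call begins. calibration takes no time and is no camera call.
- workorder.close_job(): hands the job in, once; it reports no verdict.
The state is a dict: "t": time; "joint_pos": joint angles; "qd": joint speeds; "joint_efforts": joint torques, N m; "eef_pos": TCP position; "tcp_rot": TCP orientation; "wrist_force": force on the tool from outside, world axes, zero at the start; "ft_torque": the same for the moment, N m; "gripper_width": finger opening in mm.
Only numpy, scipy, OpenCV 4.12 (cv2) and the standard library are available. Lean on these libraries where they do the work, as an engineer would, in place of code of your own. Each camera call takes 0.05 s, during which the arm holds its last target.

## Working session

There is one attempt and no reset: what is moved stays moved. The work goes in short steps, Python scripts to look and compute and a tool call to move; the robot and the scene stay as the last step left them, time stands still between calls to the robot, and variables do not carry over. Pictures are saved under pics/ and viewed, and the job is handed in when it is done.

Besides the shell and the picture viewer there is one more tool, called after "Request:" as name(argument=value, ...) on one line, values as JSON. apply_moves: Moves the arm, as the interface text tells. Its arguments: {"type":"object","properties":{"motion":{"type":"array"}},"required":["motion"]}

```bash
ls; mkdir -p pics; python3 - <<'E'
from workcell import sensors, viewer, workorder, manip
import cv2
print(sensors.read_state()); print(manip.hold_point_z)
for n in("scene","top"):
    print(viewer.calibration(n)); cv2.imwrite(f"pics/{n}0.png",viewer.grab_frame(n)[:,:,::-1])
E
```

```text
pics
{'t': 0.0, 'joint_pos': array([ 1.08441375e+00,  3.00474044e-01,  1.52164521e+00, -5.50734103e-06,
        1.32071762e+00, -6.65782309e-02]), 'qd': array([ 0.00247982, -0.00091763, -0.00078053, -0.00145361, -0.00149094,
       -0.00070149]), 'joint_efforts': array([-3.16324426e-03, -5.43510962e+01, -3.61780536e+01, -2.98328005e-04,
        4.26923027e-03,  7.54466697e-06]), 'eef_pos': array([224.03973727, 502.01295257, 230.69257863]), 'tcp_rot': array([-6.54523590e-01, -3.07231152e+00,  1.88227885e-03]), 'wrist_force': array([-0.55218687, -0.53014757,  0.04128322]), 'ft_torque': array([ 0.02914598, -0.02953906,  0.03403395]), 'gripper_width': 85.33319803778032}
18.700000000000003
{'vfov': 51.20249166846041, 'cx': 248.31359208581694, 'cy': 192.82903216893897, 'k1': -0.0590687037848108, 'eye': array([-106.15627482, -470.92329023,  897.55583146]), 'orientation': array([-2.15700373,  0.98579173, -0.42851499])}
{'vfov': 57.056918853459294, 'cx': 257.98961265219833, 'cy': 190.20481505439378, 'k1': -0.11232857120044586, 'eye': array([ 440.13357721,   56.90846224, 1076.93390431]), 'orientation': array([-2.14205151,  2.19945496, -0.10941226])}
```

View pics/scene0.png

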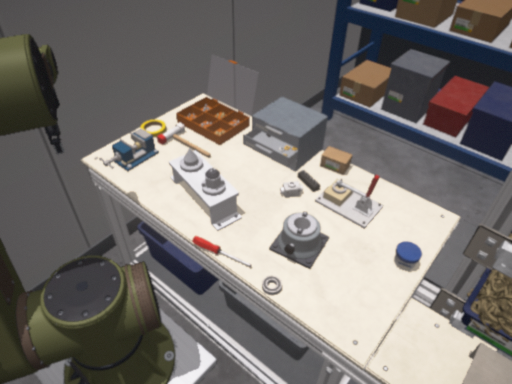

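View pics/top0.png

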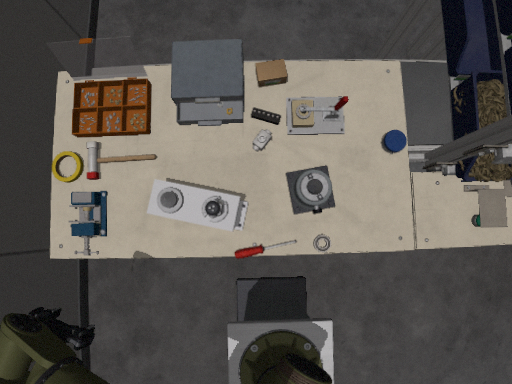

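The top view shows the rack with tools at (170,199) and (213,208), and the fixture at (313,187). I'll enlarge these.

```bash
cat > h.py <<'E'
import numpy as np, cv2
from scipy.spatial.transform import Rotation as R
from workcell import sensors, viewer
def KD(n):
    c=viewer.calibration(n); f=192/np.tan(np.radians(c['vfov']/2))
    return np.array([[f,0,c['cx']],[0,f,c['cy']],[0,0,1]]),np.array([c['k1'],0,0,0,0.]),c['eye'],R.from_rotvec(c['orientation']).as_matrix()
def ray(n,uv):
    K,D,e,M=KD(n); p=cv2.undistortPointsIter(np.array(uv,float).reshape(-1,1,2),K,D,None,None,(3,50,1e-9)).reshape(-1,2)
    return e,np.c_[p,np.ones(len(p))]@M.T
def plane(n,uv,z):
    e,d=ray(n,uv); return e+d*((z-e[2])/d[:,2])[:,None]
def proj(n,P):
    K,D,e,M=KD(n); P=np.array(P,float).reshape(-1,3)
    return cv2.projectPoints(P,cv2.Rodrigues(M.T)[0],-M.T@e,K,D)[0].reshape(-1,2)
def crop(n,x0,y0,w,h,s,out,img=None):
    im=cv2.imread(img) if img else viewer.grab_frame(n)[:,:,::-1]
    c=cv2.resize(im[y0:y0+h,x0:x0+w],None,fx=s,fy=s,interpolation=cv2.INTER_CUBIC); cv2.imwrite(out,c)
E
python3 - <<'E'
from h import *
a=cv2.imread('pics/top0.png')
f=lambda x,y:cv2.resize(a[y:y+50,x:x+50],(400,400),interpolation=cv2.INTER_CUBIC)
cv2.imwrite('pics/c1.png',np.hstack([f(188,183),f(288,162)]))
b=cv2.imread('pics/scene0.png')
f=lambda x,y:cv2.resize(b[y:y+60,x:x+60],(400,400),interpolation=cv2.INTER_CUBIC)
cv2.imwrite('pics/c2.png',np.hstack([f(183,155),f(272,203)]))
crop(0,145,175,110,65,7,'pics/c3.png','pics/top0.png')
E
```

```text
(no output)
```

View pics/c1.png

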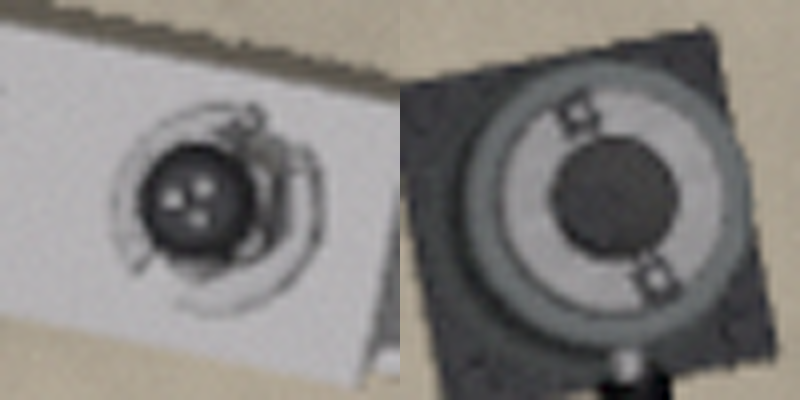

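View pics/c2.png

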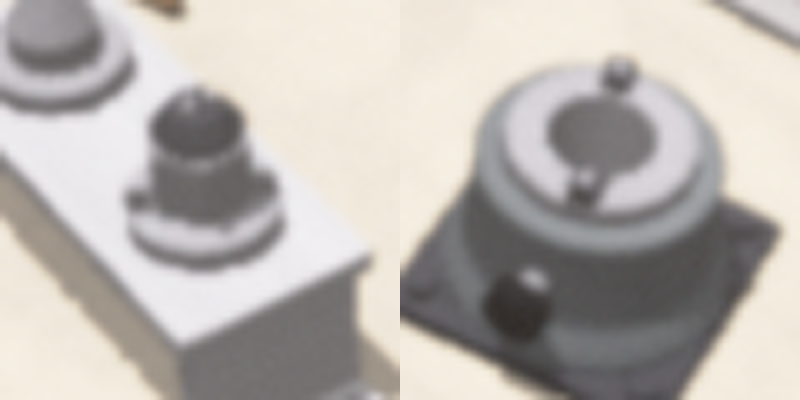

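View pics/c3.png

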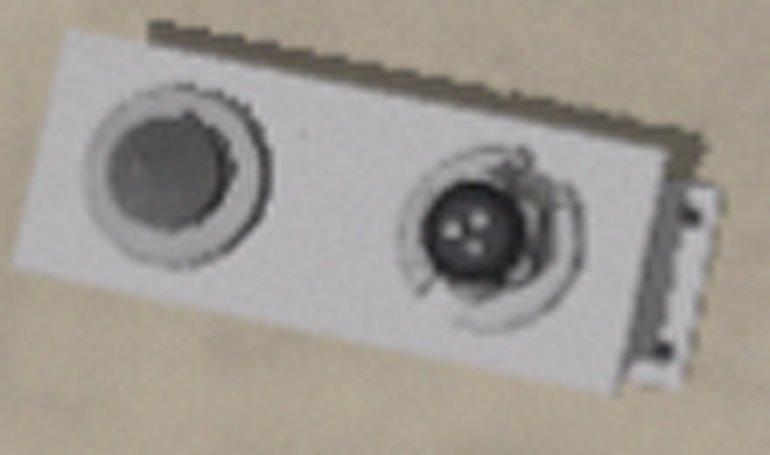

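The tool with the three-jaw dark nose (c3 around (492,238)) is the chuck, and the centre is at c3 (175,175). The spindle dogs sit at c1 (577,113) and (657,279). I'll rectify onto the flange and dog planes to read off the angles.

```bash
python3 - <<'E'
from h import *
src=lambda x,y,ox,oy,s:((x+.5)/s-.5+ox,(y+.5)/s-.5+oy)
d=plane('top',[src(177,113,288,162,8),src(257,279,288,162,8)],98); print('dogs',d,d.mean(0),np.linalg.norm(d[1]-d[0]),np.arctan2(*(d[0]-d[1])[[1,0]]))
b=plane('top',[src(216,197,288,162,8)],90);print('bore',b)
fl=plane('top',[src(492,238,145,175,7)],104);print('flange',fl)
no=plane('top',[src(474,230,145,175,7)],162);print('nose top',no)
s=lambda x,y:src(x,y,183,155,400/60)
print('scene nose top',plane('scene',[s(197,118)],162)); 
e=plane('top',[src(70,30,145,175,7),src(665,150,145,175,7),src(615,392,145,175,7),src(13,265,145,175,7)],90);print('rack',e,e.mean(0),'yaw',np.arctan2(-(e[0]-e[1])[0],(e[0]-e[1])[1]),np.arctan2(*(e[1]-e[2])[[1,0]]))
# ortho views
def ortho(n,img,c,z,half=60,px=400):
    im=cv2.imread(img); g=np.linspace(half,-half,px)
    X,Y=np.meshgrid(g,g,indexing='ij')
    uv=proj(n,np.c_[(X+c[0]).ravel(),(Y+c[1]).ravel(),np.full(X.size,z)]).reshape(px,px,2).astype(np.float32)
    o=cv2.remap(im,uv[...,0],uv[...,1],cv2.INTER_CUBIC)
    return cv2.convertScaleAbs(o,alpha=1.3)
c=fl[0]
cv2.imwrite('pics/o1.png',np.hstack([ortho('top','pics/top0.png',c,104),ortho('scene','pics/scene0.png',c,104)]))
c=b[0]
cv2.imwrite('pics/o2.png',np.hstack([ortho('top','pics/top0.png',c,98),ortho('scene','pics/scene0.png',c,98)]))
E
```

```text
dogs [[ 574.88704074  -91.58775598   98.        ]
 [ 515.8009825  -117.21158375   98.        ]] [ 545.34401162 -104.39966986   98.        ] 64.40297220122469 0.4091909074262205
bore [[ 545.78314764 -105.36119342   90.        ]]
flange [[489.45567029 174.7562903  104.        ]]
nose top [[489.65068231 174.3816904  162.        ]]
scene nose top [[478.63843195 163.77144154 162.        ]]
rack [[578.84461439 347.72158356  90.        ]
 [523.6602153  106.45953013  90.        ]
 [427.67744423 128.46558212  90.        ]
 [483.89969442 371.01828717  90.        ]] [503.52049208 238.41624575  90.        ] yaw -0.224863947422649 -0.22537576668015674
```

View pics/o1.png

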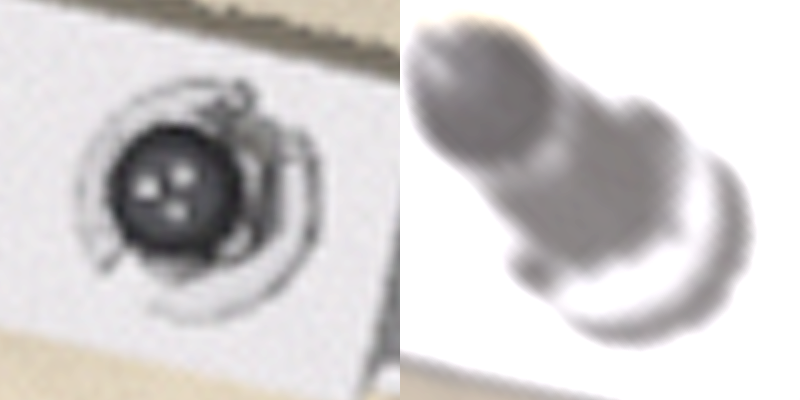

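View pics/o2.png

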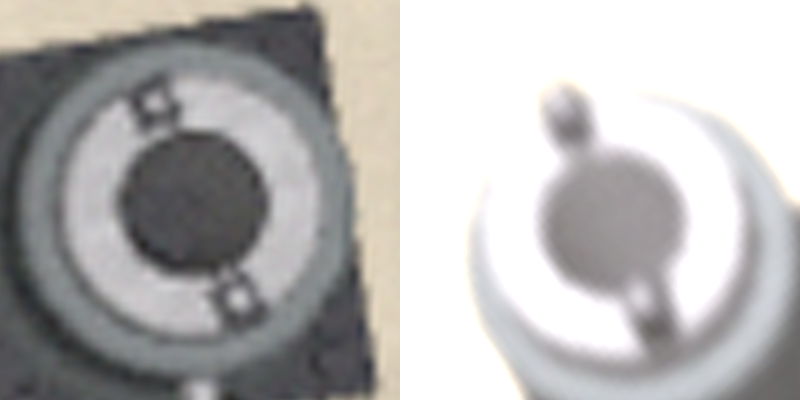

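Rectified, the flange slots lie near −39° (edges at o1 (110,265)/(150,300) and (240,95)/(290,135)). The rack yaw of −13° limits them to −41.5° at most. The dogs lie at about +23°. I'll refine the dogs and work out the yaw options.

```bash
python3 - <<'E'
from h import *
s=sensors.read_state(); M=R.from_rotvec(s['tcp_rot']).as_matrix(); print(M.round(3)); 
yy=np.degrees(np.arctan2(M[1,1],M[0,1])); print('jaw dir deg',yy,'q1',s['joint_pos'][0],'q6',s['joint_pos'][5])
# zooms of scene
b=cv2.imread('pics/scene0.png')
f=lambda x,y,w=30:cv2.convertScaleAbs(cv2.resize(b[y:y+w,x:x+w],(400,400),interpolation=cv2.INTER_CUBIC),alpha=1.0)
cv2.imwrite('pics/c4.png',np.hstack([f(198,172),f(286,207)]))
# top view: rough fits via circles: spindle nose bright ring
a=cv2.imread('pics/top0.png'); g=cv2.cvtColor(a,cv2.COLOR_BGR2GRAY)
sub=g[162:212,288:338]; big=cv2.resize(sub,None,fx=8,fy=8,interpolation=cv2.INTER_CUBIC)
bore=((big<95)).astype(np.uint8); n,l,st,ce=cv2.connectedComponentsWithStats(bore)
i=l[197,216]; print('bore blob',st[i],ce[i])
cs,_=cv2.findContours((l==i).astype(np.uint8),0,1); print(cv2.fitEllipse(max(cs,key=len)))
E
```

```text
[[-0.913  0.408 -0.001]
 [ 0.408  0.913 -0.001]
 [ 0.    -0.001 -1.   ]]
jaw dir deg 65.94588164200563 q1 1.0843762054431454 q6 -0.06660153818696073
bore blob [   89    85   197   237 18358] [202.06885282 205.6070378 ]
((186.7023162841797, 212.6218719482422), (172.99130249023438, 217.55516052246094), 152.8325653076172)
```

View pics/c4.png

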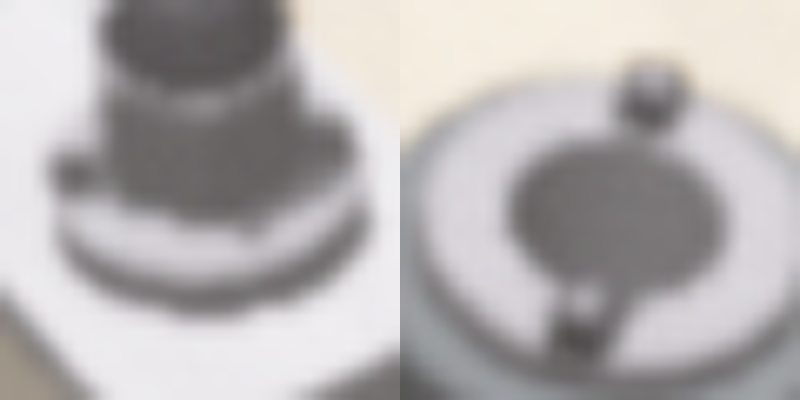

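```bash
python3 - <<'E'
from h import *
s=400/30
q=lambda x,y,ox,oy:((x+.5)/s-.5+ox,(y+.5)/s-.5+oy)
d=plane('scene',[q(253,75,286,207),q(182,300,286,207)],98); print(d,d.mean(0),np.linalg.norm(d[0]-d[1]),np.arctan2(*(d[0]-d[1])[[1,0]]))
print('bore',plane('scene',[q(218,215,286,207)],90))
d=plane('scene',[q(75,165,198,172),q(340,135,198,172)],104); print('slots',d,d.mean(0),np.linalg.norm(d[0]-d[1]),np.degrees(np.arctan2(*(d[0]-d[1])[[1,0]])))
# dogs, top view: local bright blob centroid
a=cv2.imread('pics/top0.png'); g=cv2.cvtColor(a,cv2.COLOR_BGR2GRAY)
P=[]
for x,y in [(310,176),(320,196)]:
    print(g[y-4:y+5,x-5:x+6])
E
```

```text
[[ 576.28699257  -91.93648796   98.        ]
 [ 516.11667373 -116.88930426   98.        ]] [ 546.20183315 -104.41289611   98.        ] 65.13916110847583 0.39311683526530017
bore [[ 545.94226667 -105.48295099   90.        ]]
slots [[469.88931568 196.80369533 104.        ]
 [515.49986693 159.46252822 104.        ]] [492.69459131 178.13311178 104.        ] 58.94645999827102 140.6929570622403
[[102 105 103 107 105  99  97 107 108 111 113]
 [107 104 105 101  86  68  85 115 129 132 128]
 [104  97  95  72  63  77  89 135 151 152 147]
 [ 92  91  77  64 101 121  92 123 147 149 151]
 [106 137 103  56 112 131  99  72 129 148 155]
 [144 150 125  83  61  76  74  73 135 156 156]
 [148 143 149  98  66  89  96  89 125 143 145]
 [147 146 144 121 104 123 113  77  59  57  62]
 [146 147 148 142 120  82  57  62  65  62  63]]
[[ 49  51  53  51  58  93 143 150 147 146 146]
 [ 50  50  48  82  77 126 144 148 146 147 145]
 [ 88  93  77 106  94  74 123 145 150 148 145]
 [139 139 104  77  93  95  94 135 147 141 121]
 [145 118  80  76 133 144  96 117 137 125  98]
 [147 149  96  72 119 134  95  71 105 111 107]
 [148 147 122  78  65  82  67  64  88 106 103]
 [145 144 142  89  63  67  66  76 101 106 106]
 [123 118 115  90  83  80 100 107 106 101  99]]
```

```bash
cat > go.py <<'E'
import sys
from h import *
# usage: x y z jawdeg  -> tool shift in m, turn deg
x,y,z,j=map(float,sys.argv[1:5])
s=sensors.read_state(); M=R.from_rotvec(s['tcp_rot']).as_matrix()
t=M.T@(np.array([x,y,z])-s['eef_pos'])/1000
a=np.radians(j); G=np.array([[np.sin(a),np.cos(a),0],[-np.cos(a),np.sin(a),0],[0,0,-1]])
best=min((R.from_matrix(M.T@np.c_[k*G[:,0],k*G[:,1],G[:,2]]).as_rotvec(degrees=True) for k in(1,-1)),key=np.linalg.norm)
print('t',s['t'],'pos',s['eef_pos'].round(1),'jaw',np.degrees(np.arctan2(M[1,1],M[0,1])).round(2),'q',s['joint_pos'].round(2),'F',s['wrist_force'].round(1),'T',s['ft_torque'].round(2),'w',s['gripper_width'].round(1))
print('shift',t.round(4),'turn',best.round(2))
E
python3 go.py 489.3 175 215 -9.3
```

```text
Traceback (most recent call last):
  File "go.py", line 8, in <module>
    best=min((R.from_matrix(M.T@np.c_[k*G[:,0],k*G[:,1],G[:,2]]).as_rotvec(degrees=True) for k in(1,-1)),key=np.linalg.norm)
  File "go.py", line 8, in <genexpr>
    best=min((R.from_matrix(M.T@np.c_[k*G[:,0],k*G[:,1],G[:,2]]).as_rotvec(degrees=True) for k in(1,-1)),key=np.linalg.norm)
              ~~~~~~~~~~~~~^^^^^^^^^^^^^^^^^^^^^^^^^^^^^^^^^^^^^
  File "scipy/spatial/transform/_rotation.pyx", line 1143, in scipy.spatial.transform._rotation.Rotation.from_matrix
ValueError: Non-positive determinant (left-handed or null coordinate frame) in rotation matrix 0: [[-2.54671548e-01 -9.67027608e-01 -8.96374639e-05]
 [-9.67027104e-01  2.54671318e-01  1.04885818e-03]
 [ 9.91446723e-04 -3.53796192e-04  9.99999446e-01]].
```

```bash
sed -i 's/\[\[np.sin(a),np.cos(a),0\],\[-np.cos(a),np.sin(a),0\]/[[-np.sin(a),np.cos(a),0],[np.cos(a),np.sin(a),0]/' go.py
python3 go.py 489.3 175 215 -9.3
```

```text
Traceback (most recent call last):
  File "go.py", line 9, in <module>
    print('t',s['t'],'pos',s['eef_pos'].round(1),'jaw',np.degrees(np.arctan2(M[1,1],M[0,1])).round(2),'q',s['joint_pos'].round(2),'F',s['wrist_force'].round(1),'T',s['ft_torque'].round(2),'w',s['gripper_width'].round(1))
                                                                                                                                                                                                ^^^^^^^^^^^^^^^^^^^^^^^^
AttributeError: 'float' object has no attribute 'round'
```

```bash
sed -i "s/s\['gripper_width'\].round(1)/round(s['gripper_width'],1)/" go.py
python3 go.py 489.3 175 215 -9.3
```

```text
t 0.1 pos [224.1 502.1 230.8] jaw 65.95 q [ 1.08  0.3   1.52  0.    1.32 -0.07] F [-0.4 -1.  -0.2] T [ 0.02 -0.02 -0.01] w 85.5
shift [-0.3755 -0.1905  0.0159] turn [-5.000e-02  4.000e-02  7.525e+01]
```

Request:
apply_moves(motion=[0, 0, 10, -0.045, -0.023, 0, 1, 0, 0, 20, -0.095, -0.048, 0, 1, 0, 0, 30, -0.145, -0.074, 0, 1, 0, 0, 40, -0.195, -0.099, 0.005, 1, 0, 0, 50, -0.245, -0.124, 0.01, 1])

```text
t: 0.72
eef_pos: [398.1, 287.4, 220.7]
tcp_rot: [1.899, 2.503, -0.002]
wrist_force: [1.2, -0.1, 0.0]
gripper_width: 85.7
```

```bash
python3 go.py 489.3 175 215 -9.3
```

```text
t 0.725 pos [398.1 287.4 220.7] jaw 15.63 q [ 0.55  0.18  1.7  -0.    1.27  0.28] F [ 1.2 -0.1  0. ] T [ 0.   -0.03  0.01] w 85.7
shift [-0.1328  0.0576  0.0057] turn [-0.03  0.05 24.93]
```

Request:
apply_moves(motion=[0, 0, 9, -0.048, 0.021, 0.002, 1, 0, 0, 17, -0.095, 0.041, 0.004, 1, 0, 0, 24.9, -0.1328, 0.0576, 0.0057, 1, 0, 0, 24.9, -0.1328, 0.0576, 0.0057, 1, 0, 0, 24.9, -0.1328, 0.0576, 0.0057, 1])

```text
t: 1.35
eef_pos: [489.0, 175.2, 214.8]
tcp_rot: [-2.393, -2.036, 0.002]
wrist_force: [1.3, 0.9, 1.1]
gripper_width: 85.4
```

```bash
python3 go.py 489.3 175 148 -9.3; python3 - <<'E'
from h import *
crop('top',180,170,90,65,8,'pics/c5.png'); crop('scene',150,110,120,120,5,'pics/c6.png')
E
```

```text
t 1.35 pos [489.  175.2 214.8] jaw -9.22 q [ 0.27  0.25  1.63 -0.    1.27  0.43] F [1.3 0.9 1.1] T [0.01 0.02 0.03] w 85.4
shift [-0.0001  0.0004  0.0668] turn [-0.06  0.07  0.08]
```

View pics/c6.png

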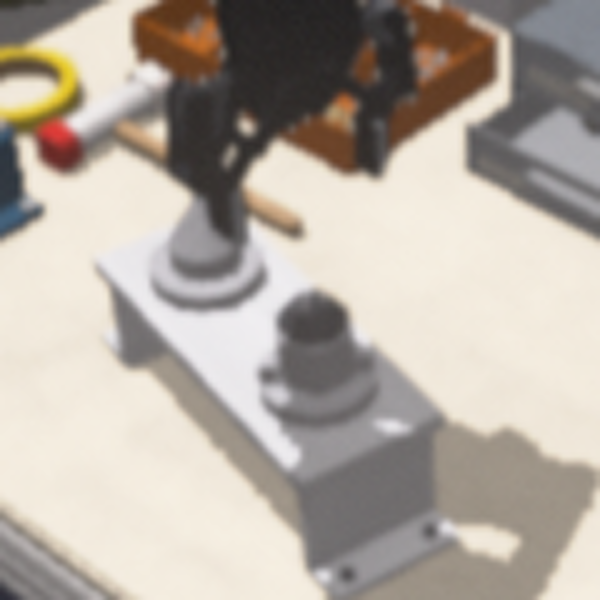

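```bash
python3 - <<'E'
from h import *
for p in [(489,175,228),(489,175,162)]: print(((proj('scene',[p])[0]-[150,110])*5).round(),((proj('top',[p])[0]-[180,170])*8).round())
E
```

```text
[302. 201.] [228. 290.]
[309. 294.] [256. 301.]
```

View pics/c5.png

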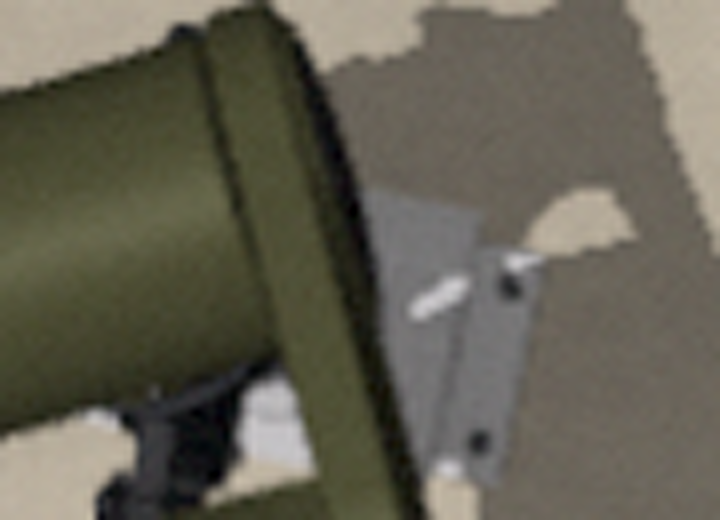

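The scene view shows the gripper straight above the chuck and the tools undisturbed. Descending.

Request:
apply_moves(motion=[0, 0, 0, 0, 0, 0.035, 1, 0, 0, 0, 0, 0, 0.07, 1, 0, 0, 0, 0, 0, 0.095, 1, 0, 0, 0, 0, 0, 0.107, 1, 0, 0, 0, 0, 0, 0.107, 1])

```text
t: 2.08
eef_pos: [488.4, 176.0, 108.0]
tcp_rot: [-2.391, -2.038, 0.003]
wrist_force: [-0.3, -0.5, 0.3]
gripper_width: 85.3
```

```bash
python3 go.py 489.3 175 108 -9.3; python3 - <<'E'
from h import *
crop('scene',180,130,80,80,8,'pics/c7.png')
E
```

```text
t 2.075 pos [488.4 176.  108. ] jaw -9.11 q [ 0.28  0.37  1.73 -0.    1.04  0.43] F [-0.3 -0.5  0.3] T [-0.03  0.03 -0.01] w 85.3
shift [-0.0009  0.001  -0.    ] turn [-0.07  0.07  0.19]
```

View pics/c7.png

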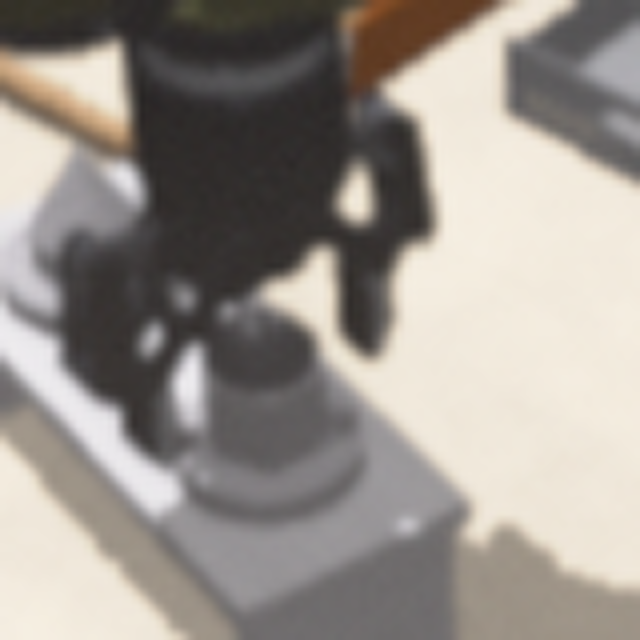

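The fingers straddle the hexagon on both sides. Closing now.

Request:
apply_moves(motion=[0, 0, 0, -0.0009, 0.001, 0, -1, 0, 0, 0, -0.0009, 0.001, 0, -1, 0, 0, 0, -0.0009, 0.001, 0, -1, 0, 0, 0, -0.0009, 0.001, 0, -1, 0, 0, 0, -0.0009, 0.001, 0, -1])

```text
t: 2.75
eef_pos: [490.3, 175.0, 110.0]
tcp_rot: [2.39, 2.037, 0.002]
wrist_force: [-2.3, -1.6, 9.7]
gripper_width: 48.3
```

Request:
apply_moves(motion=[0, 0, 0, 0, 0, 0, -1, 0, 0, 0, 0, 0, 0, -1])

```text
t: 3.0
eef_pos: [490.2, 175.0, 110.1]
tcp_rot: [2.39, 2.037, 0.002]
wrist_force: [-2.1, -0.9, 1.6]
gripper_width: 48.0
```

```bash
python3 go.py 489.3 175 108 -9.3; python3 - <<'E'
from h import *
crop('scene',180,130,80,80,8,'pics/c8.png')
E
```

```text
t 3.0 pos [490.2 175.  110.1] jaw -9.12 q [ 0.27  0.37  1.73 -0.    1.04  0.43] F [-2.1 -0.9  1.6] T [-0.13  0.18 -0.  ] w 48.0
shift [-0.0001 -0.0009  0.0021] turn [0.11 0.   0.18]
```

View pics/c8.png

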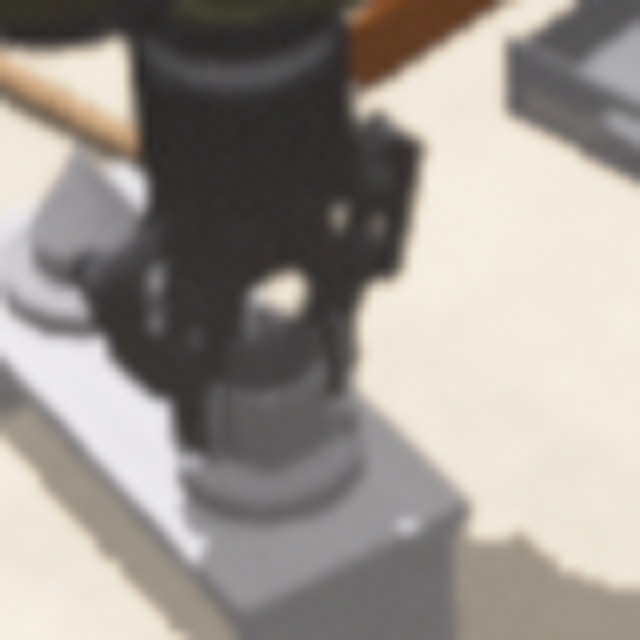

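The opening is 48 mm instead of 44, and the tool was pushed up 2 mm. So the hexagon may not be gripped flat. Zooming with contrast.

```bash
python3 - <<'E'
from h import *
a=viewer.grab_frame('scene')[:,:,::-1]
b=cv2.imread('pics/scene0.png')
f=lambda im,x,y:cv2.resize(cv2.createCLAHE(3,(2,2)).apply(cv2.cvtColor(im,6)[y:y+36,x:x+36]),(400,400),interpolation=cv2.INTER_CUBIC)
cv2.imwrite('pics/c9.png',np.hstack([f(b,195,165),f(np.ascontiguousarray(a),195,165)]))
E
python3 go.py 489.3 175 108 -9.3
```

```text
t 3.1 pos [490.2 175.  110.1] jaw -9.12 q [ 0.27  0.37  1.73 -0.    1.04  0.43] F [-2.4 -1.1  0.3] T [-0.11  0.21 -0.02] w 48.2
shift [-0.0001 -0.0009  0.0021] turn [0.11 0.01 0.18]
```

View pics/c9.png

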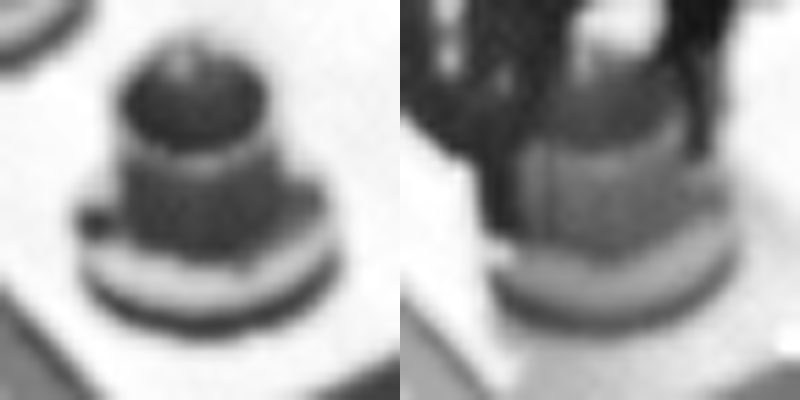

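Request:
apply_moves(motion=[0, 0, 0, 0, 0, 0, 1, 0, 0, 0, 0, 0, -0.002, 1, 0, 0, 0, 0, 0, -0.004, 1, 0, 0, 0, 0, 0, -0.004, 1])

```text
t: 3.6
eef_pos: [490.3, 175.0, 114.4]
tcp_rot: [2.39, 2.037, 0.003]
wrist_force: [-0.3, -0.1, 0.3]
gripper_width: 85.5
```

```bash
python3 - <<'E'
from h import *
a=np.mean([viewer.grab_frame('scene')[:,:,::-1].astype(float) for _ in range(8)],0).astype(np.uint8)
cv2.imwrite('pics/s10.png',a)
b=cv2.imread('pics/scene0.png')
f=lambda im,x,y:cv2.resize(cv2.createCLAHE(4,(1,1)).apply(cv2.cvtColor(im,6)[y:y+36,x:x+36]),(400,400),interpolation=cv2.INTER_CUBIC)
cv2.imwrite('pics/c10.png',np.hstack([f(b,195,165),f(np.ascontiguousarray(a),195,165)]))
E
python3 go.py 489.3 175 108 -9.3
```

```text
t 4.0 pos [490.2 175.  114.1] jaw -9.12 q [ 0.27  0.36  1.73 -0.    1.05  0.43] F [ 0.2 -0.1 -0.2] T [ 0.03  0.   -0.03] w 85.5
shift [-0.0001 -0.0009  0.0061] turn [0.1  0.01 0.18]
```

View pics/c10.png

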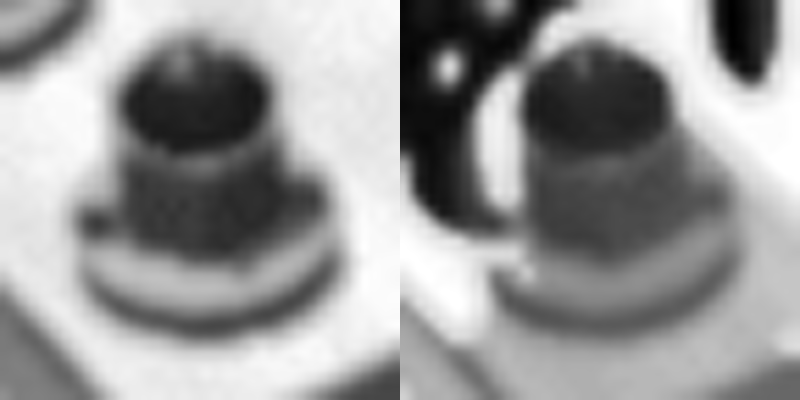

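Request:
apply_moves(motion=[0, 0, 0, -0.0001, -0.0009, 0, -1, 0, 0, 0, -0.0001, -0.0009, 0, -1, 0, 0, 0, -0.0001, -0.0009, 0, -1, 0, 0, 0, -0.0001, -0.0009, 0, -1, 0, 0, 0, -0.0001, -0.0009, 0, -1])

```text
t: 4.62
eef_pos: [489.6, 175.0, 114.8]
tcp_rot: [2.389, 2.036, 0.003]
wrist_force: [-1.5, -1.7, 7.9]
gripper_width: 48.0
```

```bash
python3 go.py 489.3 175 108 -9.3
```

```text
t 4.625 pos [489.6 175.  114.8] jaw -9.12 q [ 0.27  0.36  1.73 -0.    1.05  0.43] F [-1.5 -1.7  7.9] T [-0.3   0.17 -0.04] w 48.0
shift [-0.0001 -0.0003  0.0068] turn [ 0.17 -0.01  0.18]
```

The width stays at 48, so the hexagon is wedged on its corners about 11° off. I'll open, retreat and remeasure the slot angle from above.

Request:
apply_moves(motion=[0, 0, 0, 0, 0, 0, 1, 0, 0, 0, 0, 0, 0, 1, 0, 0, 0, 0, 0, 0, 1, 0, 0, 0, 0, 0, -0.045, 1, 0, 0, 0, 0, 0, -0.09, 1])

```text
t: 5.25
eef_pos: [489.1, 175.0, 205.7]
tcp_rot: [2.39, 2.037, 0.002]
wrist_force: [1.9, -0.4, 0.8]
gripper_width: 85.1
```

```bash
python3 go.py 400 -40 230 -9.3
```

```text
t 5.25 pos [489.1 175.  205.7] jaw -9.12 q [ 0.27  0.25  1.64 -0.    1.24  0.43] F [ 1.9 -0.4  0.8] T [ 0.01 -0.   -0.  ] w 85.1
shift [-0.2264 -0.0539 -0.0244] turn [0.11 0.01 0.18]
```

Request:
apply_moves(motion=[0, 0, 0, -0.05, -0.012, -0.024, 1, 0, 0, 0, -0.11, -0.026, -0.024, 1, 0, 0, 0, -0.17, -0.04, -0.024, 1, 0, 0, 0, -0.22, -0.05, -0.024, 1])

```text
t: 5.75
eef_pos: [403.7, -35.9, 229.8]
tcp_rot: [2.389, 2.036, 0.002]
wrist_force: [1.4, 0.1, 0.2]
gripper_width: 85.0
```

```bash
python3 - <<'E'
from h import *
a=np.mean([viewer.grab_frame('top')[:,:,::-1].astype(float) for _ in range(6)],0).astype(np.uint8); cv2.imwrite('pics/t11.png',a)
b=np.mean([viewer.grab_frame('scene')[:,:,::-1].astype(float) for _ in range(6)],0).astype(np.uint8); cv2.imwrite('pics/s11.png',b)
cl=cv2.createCLAHE(4,(1,1))
f=lambda im,x,y,w:cv2.resize(cl.apply(np.ascontiguousarray(cv2.cvtColor(im,6)[y:y+w,x:x+w])),(400,400),interpolation=cv2.INTER_CUBIC)
cv2.imwrite('pics/c11.png',np.hstack([f(a,196,190,38),f(b,195,165,36)]))
E
python3 go.py 489.1 175 210 -9.3
```

```text
t 6.35 pos [405.  -33.8 229.5] jaw -9.06 q [-0.17 -0.03  1.9  -0.    1.27 -0.02] F [ 1.6 -0.3  0.7] T [ 0.   -0.02  0.02] w 85.3
shift [0.2194 0.0502 0.0196] turn [0.09 0.01 0.24]
```

View pics/c11.png

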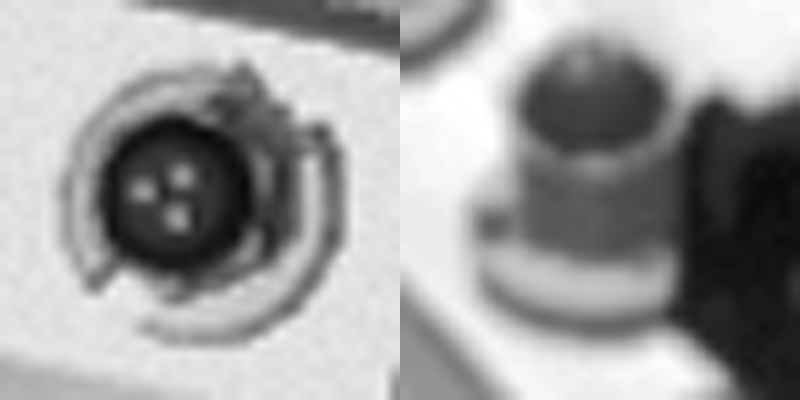

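```bash
python3 - <<'E'
from h import *
s=400/38
q=lambda x,y:((x+.5)/s-.5+196,(y+.5)/s-.5+190)
pts=[(95,285),(140,325),(245,70),(305,130)]
P=plane('top',[q(*p) for p in pts],104)
for c in [(489.3,175),(488.5,174)]:
    v=P[:,:2]-c; print(P.round(1)[:,:2],np.hypot(*v.T).round(1),np.degrees(np.arctan2(v[:,1],v[:,0])).round(1))
# flange outline: fit circle from contour in rectified
a=cv2.cvtColor(cv2.imread('pics/t11.png'),6)
g=np.linspace(50,-50,500); X,Y=np.meshgrid(g,g,indexing='ij')
uv=proj('top',np.c_[X.ravel()+489.3,Y.ravel()+175,np.full(X.size,104.)]).reshape(500,500,2).astype(np.float32)
o=cv2.remap(a,uv[...,0],uv[...,1],cv2.INTER_CUBIC); o=cv2.normalize(o,None,0,255,cv2.NORM_MINMAX)
o=cv2.createCLAHE(4,(1,1)).apply(o)
# polar unwrap radius 22..44
cv2.imwrite('pics/o12.png',o)
p=cv2.warpPolar(o,(250,720),(249.5,249.5),250,cv2.WARP_POLAR_LINEAR)
cv2.imwrite('pics/p12.png',cv2.resize(cv2.rotate(p[:, 90:230],cv2.ROTATE_90_COUNTERCLOCKWISE),(720,420)))
E
```

```text
[[468.  203.6]
 [457.2 191.9]
 [523.4 163.2]
 [507.2 147.7]] [35.7 36.2 36.1 32.7] [126.8 152.2 -19.  -56.7]
[[468.  203.6]
 [457.2 191.9]
 [523.4 163.2]
 [507.2 147.7]] [36.  36.  36.6 32.3] [124.8 150.2 -17.1 -54.6]
```

View pics/p12.png

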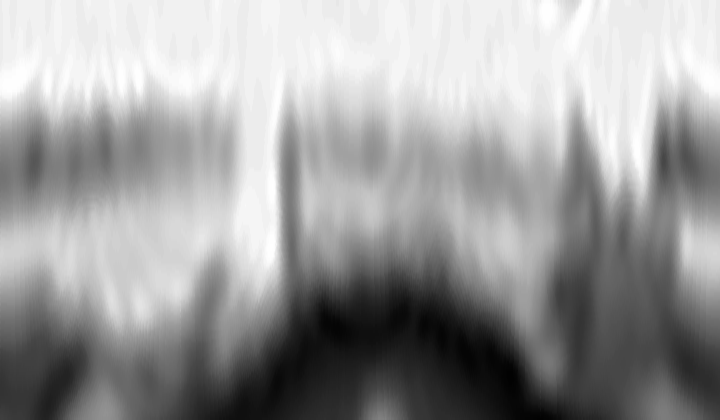

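View pics/o12.png

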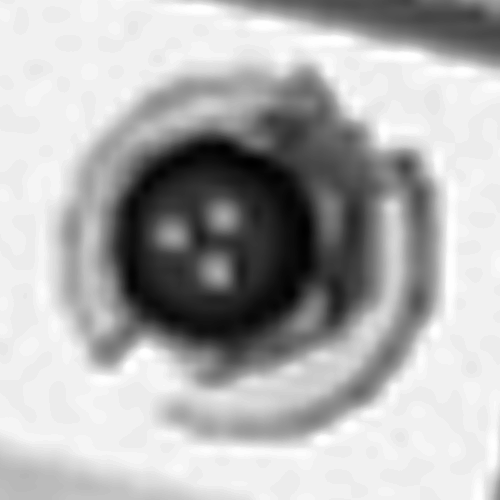

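The slots read −40° again in the top view (gaps at o12 (135,365) and (345,105)). That fits the −9° jaw angle to within about 2°, so the 48 mm reading needs an explanation. A second test grip at another angle should show it.

Request:
apply_moves(motion=[0, 0, 4, 0.05, 0.011, 0, 1, 0, 0, 8, 0.11, 0.025, 0, 1, 0, 0, 11, 0.17, 0.039, 0, 1, 0, 0, 11, 0.2194, 0.0502, 0, 1, 0, 0, 11, 0.2194, 0.0502, 0, 1])

```text
t: 6.98
eef_pos: [489.3, 177.8, 228.8]
tcp_rot: [2.57, 1.805, 0.0]
wrist_force: [-0.4, -0.1, -1.0]
gripper_width: 84.9
```

```bash
python3 go.py 489.1 175 112 -20
```

```text
t 6.975 pos [489.3 177.8 228.8] jaw -19.84 q [ 0.28  0.24  1.61 -0.    1.3   0.62] F [-0.4 -0.1 -1. ] T [0.01 0.02 0.  ] w 84.9
shift [-0.0027  0.0007  0.1168] turn [0.04 0.02 0.16]
```

Request:
apply_moves(motion=[0, 0, 0, -0.0025, 0.0007, 0.04, 1, 0, 0, 0, -0.0025, 0.0007, 0.08, 1, 0, 0, 0, -0.0025, 0.0007, 0.105, 1, 0, 0, 0, -0.0025, 0.0007, 0.117, 0.2, 0, 0, 0, -0.0025, 0.0007, 0.117, -1])

```text
t: 7.6
eef_pos: [489.1, 174.9, 111.7]
tcp_rot: [2.571, 1.805, -0.001]
wrist_force: [1.2, -0.6, -0.4]
gripper_width: 51.4
```

Request:
apply_moves(motion=[0, 0, 0, 0, 0, 0, -1, 0, 0, 0, 0, 0, 0, -1, 0, 0, 0, 0, 0, 0, -1, 0, 0, 0, 0, 0, 0, -1])

```text
t: 8.1
eef_pos: [489.3, 174.9, 112.5]
tcp_rot: [2.57, 1.805, 0.001]
wrist_force: [-2.4, -0.8, 6.0]
gripper_width: 47.2
```

```bash
python3 go.py 489.1 175 112 -20
```

```text
t 8.1 pos [489.3 174.9 112.5] jaw -19.85 q [ 0.27  0.37  1.73 -0.    1.04  0.62] F [-2.4 -0.8  6. ] T [-0.1   0.55  0.01] w 47.2
shift [ 0.     -0.0002  0.0005] turn [0.06 0.01 0.15]
```

```bash
python3 - <<'E'
from h import *
b=np.mean([viewer.grab_frame('scene')[:,:,::-1].astype(float) for _ in range(4)],0).astype(np.uint8); cv2.imwrite('pics/s13.png',b)
cv2.imwrite('pics/c13.png',cv2.convertScaleAbs(cv2.resize(b[140:205,185:250],(780,780)[:2],interpolation=cv2.INTER_CUBIC)[:590],alpha=1.4,beta=0))
E
python3 go.py 489.1 175 112 -20
```

```text
t 8.3 pos [489.3 174.9 112.5] jaw -19.85 q [ 0.27  0.37  1.73 -0.    1.04  0.62] F [-3.1 -1.1  6.9] T [-0.1   0.57  0.  ] w 47.4
shift [-0.     -0.0003  0.0005] turn [0.07 0.01 0.15]
```

View pics/c13.png

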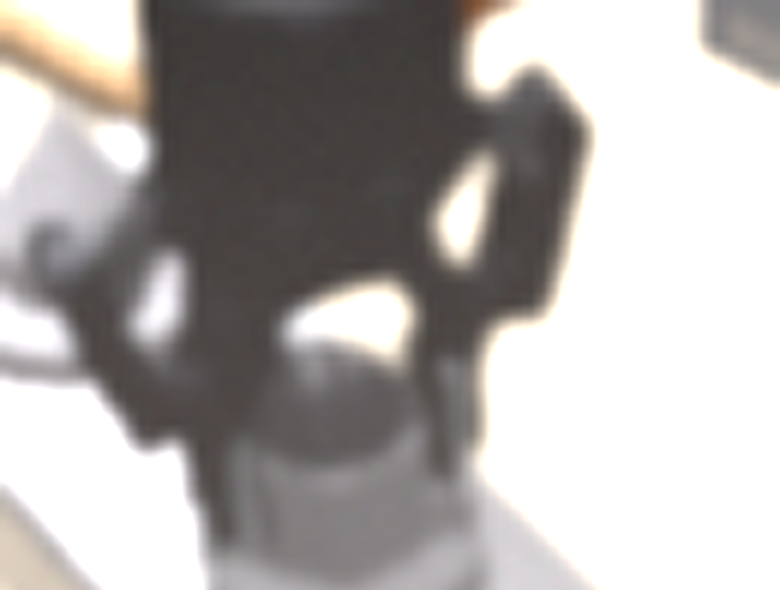

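Request:
apply_moves(motion=[0, 0, 0, 0, 0, 0, 0.6, 0, 0, 0, 0, 0, 0, 0.6, 0, 0, -6, 0, 0, 0, 0.6, 0, 0, -6, 0, 0, 0, -1, 0, 0, -6, 0, 0, 0, -1])

```text
t: 8.93
eef_pos: [489.5, 174.9, 113.1]
tcp_rot: [2.474, 1.933, 0.002]
wrist_force: [-2.6, -0.3, 5.9]
gripper_width: 48.1
```

Request:
apply_moves(motion=[0, 0, 0, 0, 0, 0, -1, 0, 0, 0, 0, 0, 0, -1, 0, 0, 0, 0, 0, 0, -1])

```text
t: 9.3
eef_pos: [489.5, 174.9, 113.1]
tcp_rot: [2.475, 1.932, 0.001]
wrist_force: [-1.5, -1.2, 2.8]
gripper_width: 47.8
```

```bash
python3 go.py 489.1 175 112 -14
```

```text
t 9.3 pos [489.5 174.9 113.1] jaw -14.04 q [ 0.27  0.36  1.73 -0.    1.04  0.52] F [-1.5 -1.2  2.8] T [-0.08  0.15 -0.02] w 47.8
shift [-0.     -0.0004  0.0011] turn [ 0.09  0.01 -0.04]
```

Request:
apply_moves(motion=[0, 0, 0, 0, 0, -0.01, -1, 0, 0, 0, 0, 0, -0.03, -1, 0, 0, 0, 0, 0, -0.055, -1, 0, 0, 0, 0, 0, -0.08, -1, 0, 0, 0, 0, 0, -0.105, -1])

```text
t: 9.93
eef_pos: [489.0, 174.9, 218.8]
tcp_rot: [2.476, 1.933, -0.0]
wrist_force: [0.5, 0.9, -6.5]
gripper_width: 47.9
```

```bash
python3 - <<'E'
from h import *
b=np.mean([viewer.grab_frame('scene')[:,:,::-1].astype(float) for _ in range(2)],0).astype(np.uint8); cv2.imwrite('pics/s14.png',b)
cv2.imwrite('pics/c14.png',cv2.convertScaleAbs(cv2.resize(b[95:195,170:270],(600,600),interpolation=cv2.INTER_CUBIC),alpha=1.3))
E
python3 go.py 545.8 -105 230 -14
```

```text
t 10.025 pos [490.  175.2 220.4] jaw -14.05 q [ 0.27  0.24  1.62 -0.    1.27  0.52] F [-0.1 -0.4 -6.8] T [ 0.01 -0.01  0.03] w 47.8
shift [-0.2582  0.1221 -0.0094] turn [ 0.28 -0.1  -0.05]
```

View pics/c14.png

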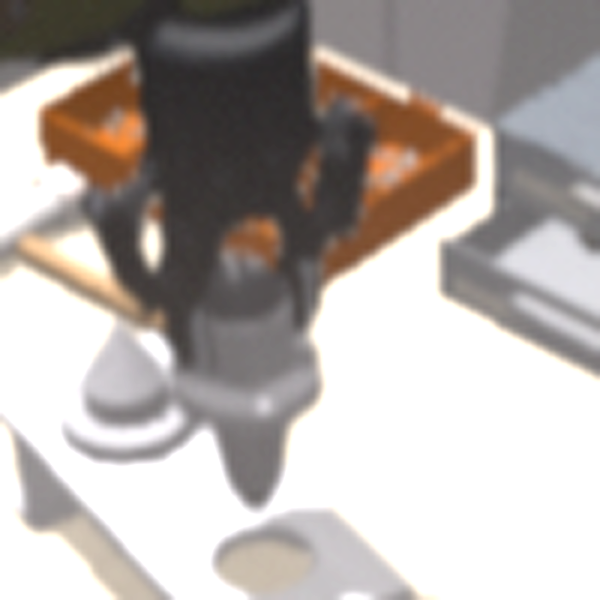

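The lift went well. It weighs 6.5 N, hangs upright with no torque, and the centre is still in place. Now carrying it to the fixture while turning.

Request:
apply_moves(motion=[0, 0, -8, -0.03, 0.014, -0.005, -1, 0, 0, -17, -0.07, 0.033, -0.008, -1, 0, 0, -26, -0.115, 0.054, -0.008, -1, 0, 0, -35, -0.16, 0.076, -0.008, -1, 0, 0, -44, -0.205, 0.097, -0.008, -1])

```text
t: 10.65
eef_pos: [534.0, -48.8, 227.1]
tcp_rot: [1.564, 2.722, 0.004]
wrist_force: [1.5, 0.2, -7.8]
gripper_width: 47.5
```

```bash
python3 go.py 545.8 -105 230 53
```

```text
t 10.65 pos [534.  -48.8 227.1] jaw 30.24 q [-0.16  0.27  1.57  0.    1.3  -0.69] F [ 1.5  0.2 -7.8] T [-0.01 -0.02 -0.01] w 47.5
shift [-0.0545 -0.0181 -0.0029] turn [  0.18   0.08 -22.76]
```

Request:
apply_moves(motion=[0, 0, -9, -0.025, -0.008, -0.003, -1, 0, 0, -17, -0.045, -0.015, -0.003, -1, 0, 0, -22.8, -0.0545, -0.018, -0.003, -1, 0, 0, -22.8, -0.0545, -0.018, -0.003, -1])

```text
t: 11.15
eef_pos: [545.5, -105.3, 228.6]
tcp_rot: [0.998, 2.978, 0.003]
wrist_force: [-0.5, 0.4, -7.5]
gripper_width: 48.3
```

```bash
python3 go.py 545.8 -105 215 53;  python3 - <<'E'
from h import *
for n in('scene','top'):
    b=np.mean([viewer.grab_frame(n)[:,:,::-1].astype(float) for _ in range(3)],0).astype(np.uint8); cv2.imwrite(f'pics/{n}15.png',b)
b=cv2.imread('pics/scene15.png')
cv2.imwrite('pics/c15.png',cv2.convertScaleAbs(cv2.resize(b[155:255,250:350],(600,600),interpolation=cv2.INTER_CUBIC),alpha=1.2))
E
```

```text
t 11.15 pos [ 545.5 -105.3  228.6] jaw 52.94 q [-0.26  0.31  1.51  0.    1.32 -1.18] F [-0.5  0.4 -7.5] T [ 0.03  0.04 -0.03] w 48.3
shift [-0.      0.0004  0.0136] turn [ 0.11  0.   -0.06]
```

View pics/c15.png

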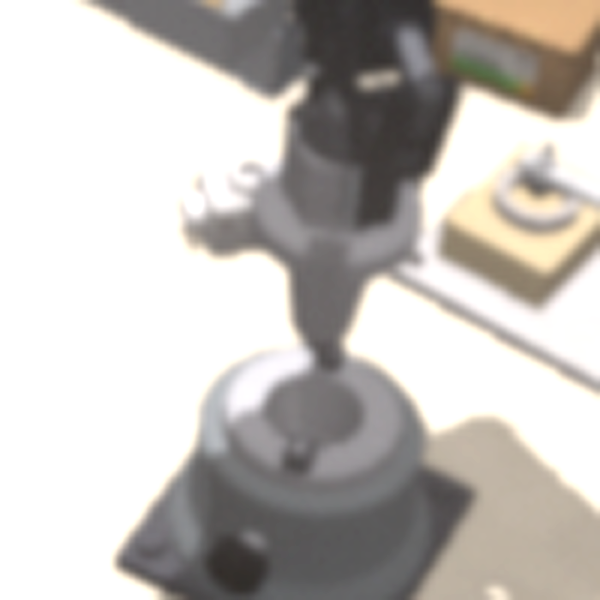

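View pics/top15.png

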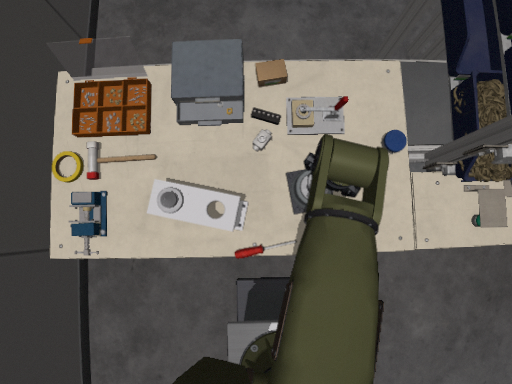

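```bash
python3 - <<'E'
from h import *
b=cv2.imread('pics/scene15.png')
g=cv2.cvtColor(b,6)[178:214,288:324]
g=cv2.createCLAHE(4,(1,1)).apply(np.ascontiguousarray(g))
c=cv2.resize(g,(720,720)[:2],interpolation=cv2.INTER_CUBIC)[:600]
c=cv2.cvtColor(c,8)
z=228.6-23
for zz,col in((z,(0,255,0)),(z+14,(0,0,255))):
  for j in (-30,):
    a=np.radians(52.9+j)
    for s in(1,-1):
      for w in(-8.5,8.5):
        u=np.array([np.cos(a),np.sin(a)])*s; v=np.array([-u[1],u[0]])
        p=np.array([545.5,-105.3])+u*np.sqrt(36**2-w*w)+v*w
        q=(proj('scene',[[*p,zz]])[0]-[288,178]+.5)*20
        cv2.circle(c,tuple(q.astype(int)),5,col,1)
cv2.imwrite('pics/c16.png',c)
E
```

```text
(no output)
```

View pics/c16.png

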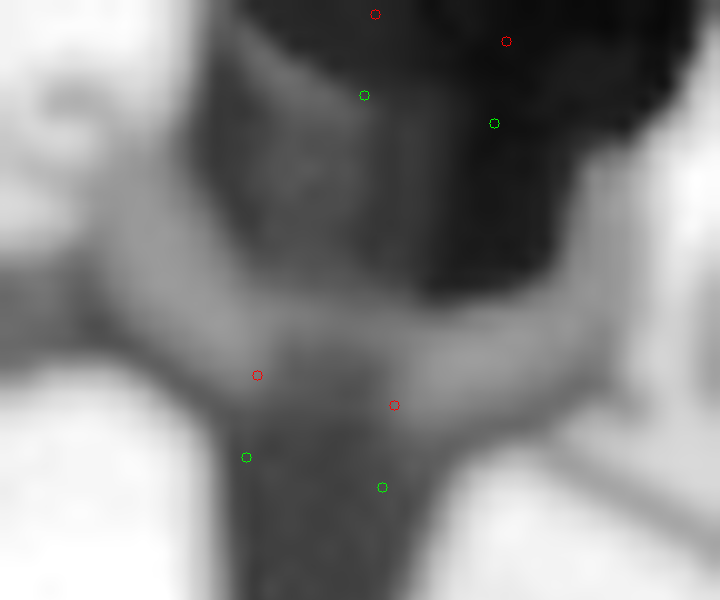

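The predicted slot corners, with the slot line at jaw −30°, land on the visible slot at c16 (257–400, 375–405). So the grip is on the flats and the 48 mm reading is sensor bias. Lowering.

Request:
apply_moves(motion=[0, 0, 0, 0, 0, 0.02, -1, 0, 0, 0, 0, 0, 0.042, -1, 0, 0, 0, 0, 0, 0.064, -1, 0, 0, 0, 0, 0, 0.08, -1, 0, 0, 0, 0, 0, 0.088, -1])

```text
t: 12.08
eef_pos: [546.0, -104.2, 141.3]
tcp_rot: [0.996, 2.977, 0.003]
wrist_force: [-0.3, -0.1, -6.3]
gripper_width: 47.9
```

```bash
python3 go.py 545.8 -105 125 53
```

```text
t 12.075 pos [ 546.  -104.2  141.3] jaw 53.02 q [-0.26  0.4   1.6   0.    1.13 -1.18] F [-0.3 -0.1 -6.3] T [-0.05  0.   -0.02] w 47.9
shift [-0.0003 -0.0008  0.0163] turn [0.14 0.08 0.01]
```

No contact yet. Continuing in small steps.

Request:
apply_moves(motion=[0, 0, 0, -0.0003, -0.0008, 0.004, -1, 0, 0, 0, -0.0003, -0.0008, 0.008, -1, 0, 0, 0, -0.0003, -0.0008, 0.012, -1, 0, 0, 0, -0.0003, -0.0008, 0.015, -1])

```text
t: 12.58
eef_pos: [545.9, -105.0, 126.2]
tcp_rot: [0.996, 2.977, 0.003]
wrist_force: [0.3, 0.3, -7.2]
gripper_width: 47.5
```

```bash
python3 go.py 545.8 -105 113 53
```

```text
t 12.575 pos [ 545.9 -105.   126.2] jaw 53.01 q [-0.26  0.42  1.62  0.    1.1  -1.18] F [ 0.3  0.3 -7.2] T [ 0.01 -0.06  0.01] w 47.5
shift [ 0.0001 -0.0001  0.0132] turn [0.15 0.09 0.01]
```

Request:
apply_moves(motion=[0, 0, 0, 0, 0, 0.002, -1, 0, 0, 0, 0, 0, 0.004, -1, 0, 0, 0, 0, 0, 0.006, -1, 0, 0, 0, 0, 0, 0.007, -1])

```text
t: 13.08
eef_pos: [546.2, -105.1, 120.0]
tcp_rot: [0.995, 2.976, 0.003]
wrist_force: [-5.3, 0.9, 6.1]
gripper_width: 47.7
```

```bash
python3 go.py 545.8 -105 113 53
```

```text
t 13.075 pos [ 546.2 -105.1  120. ] jaw 53.01 q [-0.26  0.43  1.62  0.    1.09 -1.18] F [-5.3  0.9  6.1] T [0.22 0.45 0.09] w 47.7
shift [ 0.0004 -0.0002  0.007 ] turn [0.17 0.14 0.01]
```

Contact starts at z=120: Fz +6 with a sideways push of −5 N in x. I'll ease the tool 1 mm toward −x and see.

Request:
apply_moves(motion=[0, 0, 0, 0.0008, -0.0006, 0, -1, 0, 0, 0, 0.0008, -0.0006, 0.0005, -1])

```text
t: 13.32
eef_pos: [545.6, -105.1, 120.0]
tcp_rot: [0.995, 2.975, 0.004]
wrist_force: [1.8, 1.0, 2.3]
gripper_width: 48.0
```

```bash
python3 go.py 545.8 -105 113 53
```

```text
t 13.325 pos [ 545.6 -105.1  120. ] jaw 53.02 q [-0.26  0.43  1.62  0.    1.09 -1.18] F [1.8 1.  2.3] T [ 0.32 -0.52  0.02] w 48.0
shift [-0.0001  0.0001  0.007 ] turn [0.22 0.22 0.02]
```

Request:
apply_moves(motion=[0, 0, 0, 0, 0, 0.001, -1, 0, 0, 0, 0, 0, 0.0015, -1])

```text
t: 13.58
eef_pos: [545.8, -105.1, 119.3]
tcp_rot: [0.995, 2.974, 0.004]
wrist_force: [-3.5, 1.9, 9.8]
gripper_width: 48.4
```

```bash
python3 go.py 545.8 -105 113 53;  python3 - <<'E'
from h import *
b=np.mean([viewer.grab_frame('scene')[:,:,::-1].astype(float) for _ in range(3)],0).astype(np.uint8); cv2.imwrite('pics/scene17.png',b)
g=cv2.cvtColor(b,6)[200:242,280:322]
cv2.imwrite('pics/c17.png',cv2.resize(cv2.createCLAHE(4,(1,1)).apply(np.ascontiguousarray(g)),(600,600),interpolation=cv2.INTER_CUBIC))
E
```

```text
t 13.575 pos [ 545.8 -105.1  119.3] jaw 53.02 q [-0.26  0.43  1.63  0.    1.08 -1.18] F [-3.5  1.9  9.8] T [0.42 0.31 0.1 ] w 48.4
shift [0.0001 0.0001 0.0063] turn [0.24 0.27 0.02]
```

View pics/c17.png

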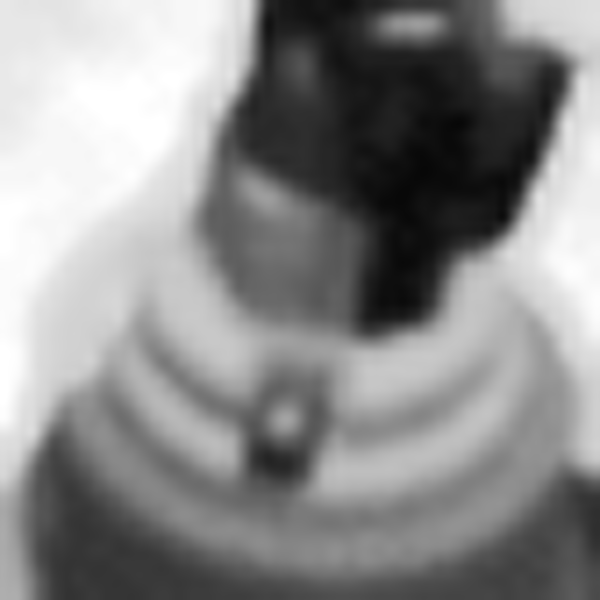

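The near dog (c17 (286,420)) sits under the slot (about (296,375)), which looks roughly 1 mm to the right. I'll turn the chuck 2° clockwise with light pressure.

Request:
apply_moves(motion=[0, 0, 0, 0, 0, -0.001, -1, 0, 0, 2, 0, 0, -0.001, -1, 0, 0, 2, 0, 0, 0, -1, 0, 0, 2, 0, 0, 0.001, -1])

```text
t: 14.22
eef_pos: [546.0, -105.3, 118.1]
tcp_rot: [1.046, 2.956, 0.004]
wrist_force: [4.8, -1.4, -4.4]
gripper_width: 47.9
```

```bash
python3 go.py 545.8 -105 113 53
```

```text
t 14.225 pos [ 546.  -105.3  118.1] jaw 51.02 q [-0.26  0.43  1.63  0.    1.08 -1.15] F [ 4.8 -1.4 -4.4] T [-0.31 -0.98  0.02] w 47.9
shift [0.0003 0.0001 0.0051] turn [ 0.24  0.29 -1.98]
```

It drops past the previous level with Fz only −4. Continuing down.

Request:
apply_moves(motion=[0, 0, 0, 0, 0, 0.001, -1, 0, 0, 0, 0, 0, 0.002, -1, 0, 0, 0, 0, 0, 0.002, -1])

```text
t: 14.6
eef_pos: [546.2, -105.3, 116.0]
tcp_rot: [1.046, 2.955, 0.004]
wrist_force: [6.3, -0.7, -4.5]
gripper_width: 47.9
```

```bash
python3 go.py 545.8 -105 113 53
```

```text
t 14.6 pos [ 546.2 -105.3  116. ] jaw 51.02 q [-0.26  0.43  1.63  0.    1.08 -1.15] F [ 6.3 -0.7 -4.5] T [-0.17 -1.19 -0.02] w 47.9
shift [ 0.0005 -0.0001  0.003 ] turn [ 0.26  0.31 -1.98]
```

Request:
apply_moves(motion=[0, 0, 0, -0.0005, 0.0004, 0.001, -1, 0, 0, 0, -0.0005, 0.0004, 0.002, -1, 0, 0, 0, -0.0005, 0.0004, 0.003, -1, 0, 0, 0, -0.0005, 0.0004, 0.003, -1])

```text
t: 15.1
eef_pos: [547.2, -105.6, 113.4]
tcp_rot: [1.046, 2.954, 0.004]
wrist_force: [4.7, -3.3, -0.4]
gripper_width: 47.5
```

```bash
python3 go.py 545.8 -105 113 53
```

```text
t 15.1 pos [ 547.2 -105.6  113.4] jaw 51.02 q [-0.26  0.44  1.63  0.    1.07 -1.15] F [ 4.7 -3.3 -0.4] T [-0.45 -0.7  -0.04] w 47.5
shift [ 0.0014 -0.0004  0.0004] turn [ 0.27  0.38 -1.98]
```

Request:
apply_moves(motion=[0, 0, 0, -0.0006, 0, 0.0005, -1, 0, 0, 0, -0.0006, 0, 0.001, -1, 0, 0, 0, -0.0006, 0, 0.001, -1])

```text
t: 15.48
eef_pos: [547.6, -105.8, 113.1]
tcp_rot: [1.046, 2.954, 0.004]
wrist_force: [-1.1, 0.7, 7.6]
gripper_width: 47.7
```

```bash
python3 go.py 545.8 -105 113 53;  python3 - <<'E'
from h import *
b=np.mean([viewer.grab_frame('scene')[:,:,::-1].astype(float) for _ in range(3)],0).astype(np.uint8); cv2.imwrite('pics/scene18.png',b)
g=cv2.cvtColor(b,6)[200:242,280:322]
cv2.imwrite('pics/c18.png',cv2.resize(cv2.createCLAHE(4,(1,1)).apply(np.ascontiguousarray(g)),(600,600),interpolation=cv2.INTER_CUBIC))
E
```

```text
t 15.475 pos [ 547.6 -105.8  113.1] jaw 51.02 q [-0.26  0.44  1.63  0.    1.07 -1.15] F [-1.1  0.7  7.6] T [ 0.01  0.36 -0.03] w 47.7
shift [ 0.0019 -0.0005  0.0001] turn [ 0.28  0.37 -1.98]
```

View pics/c18.png

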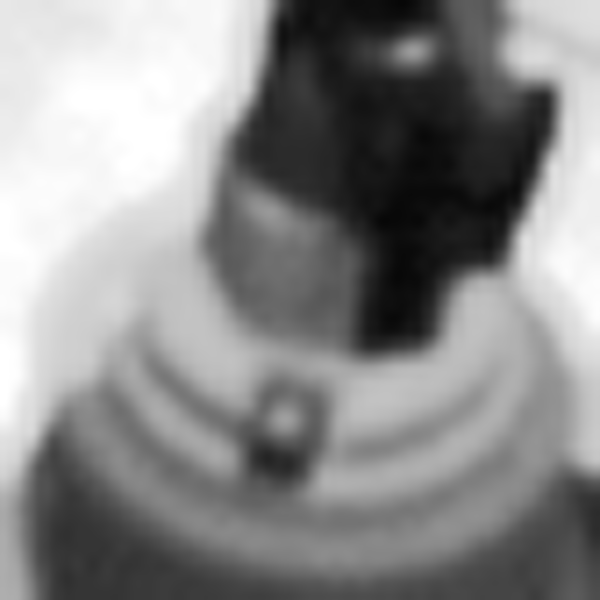

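It's seated at the expected height (113 mm, firm at +7.6 N) with the dog inside the slot at c18 (285,420). Releasing and withdrawing straight up.

Request:
apply_moves(motion=[0, 0, 0, 0, 0, -0.0003, 0.3, 0, 0, 0, 0, 0, -0.0003, 1, 0, 0, 0, 0, 0, -0.0003, 1, 0, 0, 0, 0, 0, -0.0003, 1, 0, 0, 0, 0, 0, -0.01, 1])

```text
t: 16.25
eef_pos: [547.2, -105.7, 122.9]
tcp_rot: [1.046, 2.956, 0.004]
wrist_force: [0.2, -0.2, -1.1]
gripper_width: 85.5
```

Request:
apply_moves(motion=[0, 0, 0, 0, 0, -0.03, 1, 0, 0, 0, 0, 0, -0.06, 1, 0, 0, 0, 0, 0, -0.09, 1, 0, 0, 0, 0, 0, -0.12, 1])

```text
t: 16.75
eef_pos: [546.3, -105.7, 244.7]
tcp_rot: [1.046, 2.955, 0.004]
wrist_force: [-1.2, 0.1, 0.1]
gripper_width: 85.4
```

```bash
python3 go.py 450 150 230 53
```

```text
t 16.75 pos [ 546.3 -105.7  244.7] jaw 51.03 q [-0.26  0.3   1.49  0.    1.35 -1.15] F [-1.2  0.1  0.1] T [ 0.06  0.01 -0.02] w 85.4
shift [0.2358 0.1381 0.0139] turn [ 0.26  0.34 -1.98]
```

Request:
apply_moves(motion=[0, 0, 0, 0.05, 0.029, -0.005, 1, 0, 0, 0, 0.1, 0.058, -0.005, 1, 0, 0, 0, 0.15, 0.087, -0.005, 1, 0, 0, 0, 0.2, 0.116, -0.005, 1, 0, 0, 0, 0.2, 0.116, -0.005, 1])

```text
t: 17.38
eef_pos: [462.6, 113.0, 250.0]
tcp_rot: [1.039, 2.956, 0.005]
wrist_force: [0.2, -1.1, 0.0]
gripper_width: 85.8
```

```bash
python3 - <<'E'
from h import *
for n in('scene','top'):
    b=np.mean([viewer.grab_frame(n)[:,:,::-1].astype(float) for _ in range(4)],0).astype(np.uint8); cv2.imwrite(f'pics/{n}19.png',b)
a=cv2.imread('pics/top19.png')[162:212,288:338]; b=cv2.imread('pics/scene19.png')[185:245,270:330]
r=lambda i:cv2.convertScaleAbs(cv2.resize(i,(400,400),interpolation=cv2.INTER_CUBIC),alpha=1.2)
cv2.imwrite('pics/c19.png',np.hstack([r(a),r(b)]))
d=lambda p,z:(proj('scene',[p+(z,)])[0])
# expected flange silhouette bottom in scene for seated / on dogs
print('t',sensors.read_state()['t'])
c=np.hstack([cv2.imread('pics/scene19.png')[120:200,140:260],cv2.imread('pics/top19.png')[150:230,130:250]]); cv2.imwrite('pics/c20.png',cv2.resize(c,None,fx=3,fy=3))
E
```

```text
t 17.775
```

View pics/c19.png

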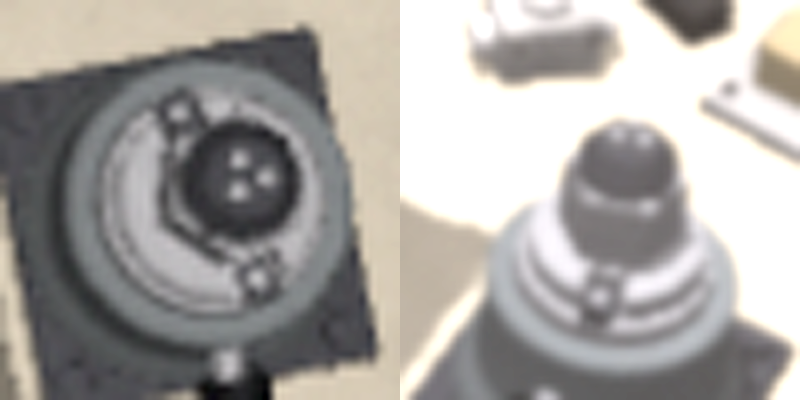

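View pics/top19.png

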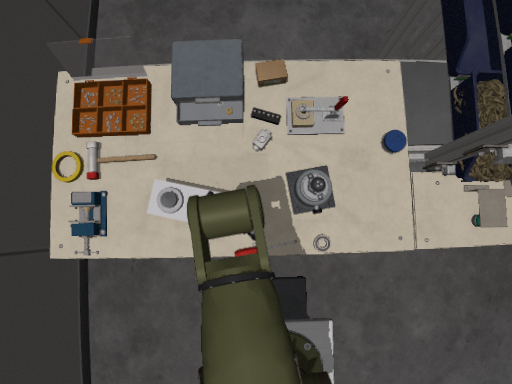

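Both dogs show inside the slots in the top crop, at (180,118) and (258,275). I'll check the uprightness and position numerically.

```bash
python3 - <<'E'
from h import *
src=lambda x,y,ox,oy,s:((x+.5)/s-.5+ox,(y+.5)/s-.5+oy)
for z in (162,170): print('nose top',z,plane('top',[src(241,180,288,162,8)],z).round(1), )
# hough-ish: dark blob centroid of nose
a=cv2.imread('pics/top19.png')[162:212,288:338]; g=cv2.resize(cv2.cvtColor(a,6),(400,400),interpolation=cv2.INTER_CUBIC)
m=cv2.morphologyEx((g<75).astype(np.uint8),cv2.MORPH_OPEN,np.ones((25,25)))
m[:, :150]=0; m[260:]=0
cs,_=cv2.findContours(m,0,1); c=max(cs,key=cv2.contourArea); (x,y),r=cv2.minEnclosingCircle(c); print(x,y,r,cv2.boundingRect(c),plane('top',[src(x,y,288,162,8)],160).round(1))
# scene: vertical cue, flange top level via near dog top vs. flange
t0=cv2.imread('pics/top0.png').astype(int); t1=cv2.imread('pics/top19.png').astype(int)
for nm,(x,y,w,h) in {'centre':(155,185,30,30),'bearing':(312,233,20,18),'valve':(250,128,24,24),'screwdrv tip':(270,236,28,12)}.items(): print(nm,abs(t0-t1)[y:y+h,x:x+w].mean().round(1))
E
```

```text
nose top 162 [[ 543.5 -102.   162. ]]
nose top 170 [[ 542.5 -100.6  170. ]]
236.25975036621094 179.03445434570312 64.2451171875 (179, 126, 110, 112) [[ 544.  -100.8  160. ]]
centre 7.1
bearing 6.8
valve 7.5
screwdrv tip 55.4
```

The nose top reads about 4 mm off the spindle axis. That could be a tilt, so I'm checking against both views.

```bash
python3 - <<'E'
from h import *
O={}
for n,(x0,y0,w,s) in {'top':(293,167,40,15),'scene':(275,195,40,15)}.items():
    im=cv2.imread(f'pics/{n}19.png')[y0:y0+w,x0:x0+w]; im=cv2.resize(im,(600,600),interpolation=cv2.INTER_CUBIC)
    im=cv2.convertScaleAbs(im,alpha=1.1)
    th=np.linspace(0,2*np.pi,60)
    for z,r,col in((104,36,(0,0,255)),(90,40,(255,0,0)),(162,18,(0,255,255))):
        p=np.c_[545.8+r*np.cos(th),-105+r*np.sin(th),np.full(60,z)]
        q=((proj(n,p)-[x0,y0]+.5)*15).astype(int)
        cv2.polylines(im,[q],True,col,1)
    O[n]=im
cv2.imwrite('pics/c21.png',O['top']);cv2.imwrite('pics/c22.png',O['scene'])
E
```

```text
(no output)
```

View pics/c21.png

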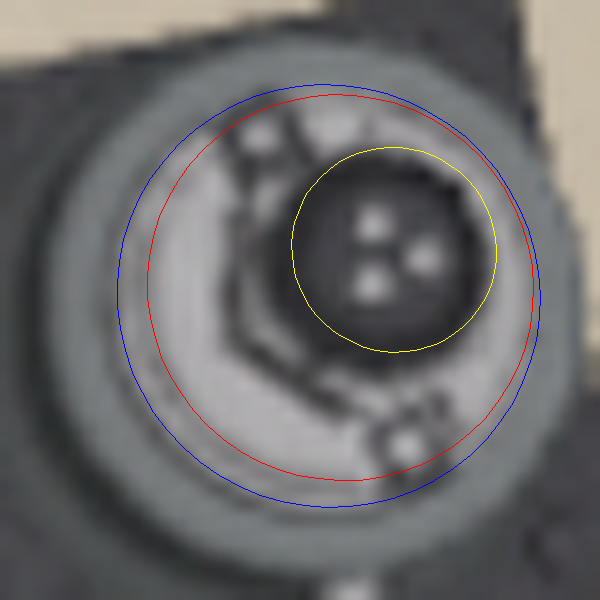

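View pics/c22.png

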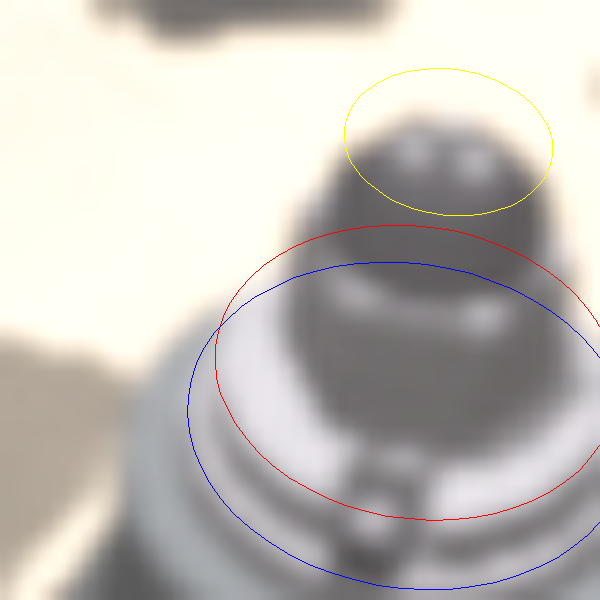

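```bash
python3 - <<'E'
from h import *
u=np.array([-.677,-.736]); p=np.array([545.8,-105])+36*u
print('px per 8mm',proj('scene',[[*p,112]])-proj('scene',[[*p,104]]), proj('scene',[[*p,104]]), proj('scene',[[*(np.array([545.8,-105])+40*u),90]]))
I={k:cv2.cvtColor(cv2.imread(f'pics/scene{k}.png'),6).astype(np.float32) for k in(17,18,19)}
for x in (303,305,307,309):
    for k in I: print(x,k,I[k][224:240,x-1:x+2].mean(1).round().astype(int))
E
```

```text
px per 8mm [[ 0.31439341 -2.02339256]] [[305.09987101 229.11603922]] [[304.88149513 233.74642503]]
303 17 [110 108 104 103  99  94  97 106 117 120 112  99  94  97 100  97]
303 18 [ 95 110 111 108 107 106 102  98 104 115 110  98  94  97 100  98]
303 19 [110 133 144 147 152 147 127 116 134 165 154 120 113 142 156 149]
305 17 [114 123 124 122 113 101  99 111 123 123 112  99  95  98  99  97]
305 18 [ 78 103 120 125 126 121 107  99 106 116 110  98  94  98  99  97]
305 19 [105 131 174 197 201 181 139 110 128 163 152 119 116 144 156 148]
307 17 [120 128 128 123 110 100 103 118 124 120 107  97  96  99  99  96]
307 18 [ 77 109 125 128 126 115 102 100 111 115 106  97  96  99  99  96]
307 19 [118 148 189 207 199 167 126 115 147 164 140 114 126 149 156 144]
309 17 [127 129 125 114 102 101 113 123 122 113 100  96  98 100  98  93]
309 18 [ 93 117 127 126 119 106 100 107 116 111 100  96  98 100  99  93]
309 19 [147 179 202 202 180 139 115 134 166 155 123 119 142 156 154 134]
```

The seating checks agree. In the scene view, flange top edge to nose edge is 4.8 px, against 4.63 predicted when flat and 6.65 when resting on the dogs. The nose top and nose face are offset from prediction by the same amount, so the chuck is upright. The "screwdriver" difference comes from the arm's shadow. Handing in.

```bash
python3 -c "
from workcell import workorder,sensors
print(workorder.close_job(), sensors.read_state()['t'])"
```

```text
the job is handed in; nothing more can be done
the job is handed in; nothing more can be done
```

The chuck is seated in the spindle with its slots over the drive dogs, released, and the job is handed in at about 18 s. No verdict was reported.

I took the chuck by its hexagon and lifted it out of the rack. I turned it to the dog angle of about 0.40 rad, read from both camera views, and lowered it in small steps. At first it rested high, around the dogs. A 2° turn clockwise let it drop, and it seated at TCP height 113 mm. Wrist force readings stayed below about 10 N throughout.

**Last checks**
- **Height:** the flange-to-nose separation was 4.8 px, against 4.63 expected when flat and 6.65 when resting on the dogs. That puts it within about 1 mm.
- **Slots:** both dogs are visible inside the slots from above.
- **Other things:** the pointed centre, bearing and valve block looked unchanged from the start. The gripper is clear of everything.

**What disagreed**
- **Gripper opening:** it read about 48 mm on the 44 mm hexagon. I made three test grips because of this. A later view of the slots showed the grip was on the flats, so I took the reading as a sensor offset.
- **Axis position:** the nose top measured about 4 mm from my estimate of the spindle axis. The spindle face was off by a similar amount in the same picture, so I judged it a measuring offset and not a tilt.
- **Drop height:** the drop onto the seat measured about 5–7 mm instead of the full 8 mm.
- **Screwdriver:** the before-and-after picture comparison failed there because the arm covered part of it and its shadow fell on the rest. So I have no clean check that the screwdriver stayed put, though nothing went near it.

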